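# Chase the neck thread of a valve body with a hand tap

### The job

Chase the neck thread of the valve body held in the vise: take the T-handle wrench from its stand, set its square socket fully down on the square of the tap, and work the tap clockwise half a turn and back a quarter, half a turn on and back a quarter again, then on until you feel it bottom in the hole. Turn it only with the wrench, straight and without forcing it once it bottoms; leave the wrench standing on the tap, let go, and do not disturb the loose parts or the magnifier.

Things in the scene. Friction and masses are not known exactly. Their poses are not given: they have to be found in the camera images.
- wrench: steel T-handle wrench, about 0.3 kg, 71 mm tall, upright in its stand and free to turn there. Origin: centre of the hub's lower face; z up its axis, x along the cross bar. Hub 33 mm wide, 26 mm tall, cone to a neck 11 mm thick; cross bar on top 120 mm long, 12 mm wide (y), 14 mm high (57 to 71 mm up), blue ends. Square socket underneath: 16 mm across flats, 18 mm deep, flats along x and y
- wrench_bar (a point): middle of the wrench's cross bar, on its axis, 64 mm above its origin: the place to grip, fingers closing across the 12 mm width. Gripped here the wrench follows the wrist stiffly: 0.1 rad past a hard stop can add 0.6 N m
- wrench_socket (a point): closed upper end of the wrench's socket, on the axis, 18 mm above its origin; the wrench is fully down on the tap when this point meets tap_top. The socket has 6 to 9 degrees of play on the square to either side
- tap: steel M25x2 hand tap, upright in the valve body's neck, thread already started; turns only about the vertical. Clockwise from above (yaw decreasing) feeds it down 2 mm a turn. The thread drags about 0.12 N m; it stays where it is left. Origin on its axis 65 mm below its top, z up, x and y square to the flats of its drive; 18 mm shank below the square
- tap_top (a point): centre of the top of the tap's square drive (14.5 mm across flats, 20 mm long, top 2.5 mm tapered for lead-in), about 172 mm above the worktop at the start
- valve: aluminium valve body, a 44 by 50 mm block 58 mm high with a round neck 38 mm wide on top (rim 75 mm above the origin at its underside), fixed in the vise. The tap starts 0.84 to 0.98 turn short of the hard bottom of the hole, differently each time; bottoming is felt as a sudden rise of torque: stop at about 0.5 N m, over about 1.4 N m spoils the tap
- vise: small blue bench vise fixed to the worktop, about 190 by 100 mm and 78 mm high, copper soft jaws, screw handle on its +x end. Origin: on the worktop below the tap's axis
- stand: black plastic tool stand fixed to the worktop, 75 mm square, 30 mm high, with a round pocket 36 mm wide and 22 mm deep that holds the wrench's hub. Origin: centre of its underside
- mouthpiece: red silicone mouthpiece, about 60 by 60 by 30 mm, loose in a blue parts tray (140 by 190 by 16 mm) on the other side of the vise from the stand; not to be moved. Origin: its underside
- chamber: brass balance chamber, 34 mm in diameter, 37 mm tall, loose in the same tray; not to be moved. Origin: centre of its underside
- housing: grey second-stage housing with a black cover, about 72 mm in diameter and 41 mm tall, loose on the worktop under the magnifier to the robot's left; not to be moved. Origin: centre of its underside
- lens (a point): centre of the round magnifier lens, 112 mm over its chrome rim, about 0.27 m above the worktop on a hinged swing arm; not to be pushed
Not all that is in view belongs to the job. What is shaped like the wrench but green is not meant.

How it is judged:
By the outcome, as a careful person would: the job done as asked, in the order asked, and still so for the second after the job is handed in, with the robot touching nothing.
It also fails if it takes over 72 s, if anything falls off the work surface, if the arm or the gripper's body presses on something with over 40 N, if the wrist force passes 120 N, or if a joint passes its speed limit or range.

### The arm

A 7-joint arm with a two-finger parallel gripper is mounted at the origin on the work surface. World frame = base frame: x ahead of the robot, y to its left, z up, the work surface at z = 0. Lengths are in m, angles in degrees, forces in N, time in s.
With the tool pointing down it reaches from about 0.425 to 0.875 m from the base axis. Payload 4.7 kg.
Tool frame: the origin (TCP) lies midway between the tips of the shut fingers; the grasp point (between the pads) lies 19 mm behind it (robot.hold_point_z is the distance from the TCP to the grasp point, in m); z points along the fingers, y is the line along which they close (so a half turn about z gives the same grasp; the last joint's range is limited). The gripper opens to 87 mm and grips with 3 to 60 N. Pads are 19 mm wide; open, the fingers measure 117 mm over their backs; the gripper's body (75 mm by 190 mm) begins 51 mm behind the grasp point.
Start: joints at [-75.166, 18.392, -4.016, 83.108, 1.295, 78.541, -3.26], TCP at [0.158, 0.631, 0.223] pointing down, gripper open.
Joint ranges: [-163.93, 163.93], [-17.29, 119.83], [-79.2, 71.16], [3.27, 140.29], [-89.18, 269.18], [5.43, 117.66], [-154.24, 154.24]. Speed limits (degrees/s): [147.25, 147.25, 180, 180, 180, 180, 180].

### API

Orientations are given as a 3x3 rotation matrix whose columns are the frame's x, y, z axes.
In Python, from plant import read_state, imaging, robot gives the robot as it stands. The module is installed in compiled form; this text tells all that it offers.
- The arm moves only by the tool servo_tool, never from a script. Its argument "rows" is a list of rows, each an object with "dp": the shift along the tool's x, y, z in cm, a list of three; "turn": the turn, a rotation vector about the tool's x, y, z in rad, a list of three; "jaw": the opening, from 0 (shut) to 1 (fully open). A call has 1 to 10 rows; each row shifts and turns the commanded pose from where the row before left it, along the tool's axes as they then stand; what a row does not reach is not made up. A row lasts 1/10 s, in which the tool goes at most 50 mm and 8.59 degrees, less where a joint would pass 70% of its speed; a pose out of reach is approached as far as the arm can. A call with a gripper value outside its range is refused whole. The fingers move at their own pace and stop on an object; "grip_force" is the grip in N (left out, the last holds). Time passes only in rows, so rows that do not move let the fingers close. It gives the time, the measured TCP pose, the force, the opening and the grip force at its end, in the units of the state.
- read_state(): the state, without advancing time (a new reading comes with each control period).
- imaging.camera(name): name is "scene" or "top" or "wrist"; returns a dict with "image" (480x640x3 uint8, blue, green, red), "fx", "fy", "cx", "cy" (pixels), "rvec" (rotation vector, rad) and "tvec" (3), from world to camera coordinates, as OpenCV has them. Camera axes: x right, y down, z forward; pixel columns grow to the right and rows downward; lengths in m; the calibration is good to about 2 mm. A picture is of the moment at which its call begins. There is no depth.
- robot.close_job(): hands the job in; it is judged then, once.
Trained networks look in the newest picture that a camera, given by its name, has taken for a name from the list of things; names that differ only in an ending like _2 or _b are one class to them, and where a whole thing is asked for, a point or a joint stands for the part that bears it (a point fixed in the world has none). Each returns a list of dicts, best first, with "p" (0 to 1); they miss things now and then, are a little off and sometimes report something else, mostly with a low value. They report only what shows in the picture. A call takes as long as a camera call. They do not tell look-alikes from the thing itself.
- imaging.boxes_of(camera, label): "centre" ([x, y, z] in m, in world coordinates, good to about 4 mm: the middle of the surface that is visible of it).
- imaging.regions_of(camera, label): "pixels" (480x640 bool, what is visible of it).
The state is a dict: "t": time; "joint_positions": joint angles; "joint_velocities": joint speeds; "tau": joint torques, N m; "position": TCP position; "tool_rot": TCP orientation; "wrist_force": force on the tool from outside, world axes, zero at the start; "torque": the same for the moment, N m; "gripper_width": opening from 0.0 (shut) to 1.0 (fully open); "grip_force": force on a finger pad.
Only numpy, scipy, OpenCV 4.12 (cv2) and the standard library are available. Lean on these libraries where they do the work, as an engineer would, in place of code of your own. Each camera call takes 0.05 s, during which the arm holds its last target. There are 200 camera calls.

## Working session

There is one attempt and no reset: what is moved stays moved. The work goes in short steps, Python scripts to look and compute and a tool call to move; the robot and the scene stay as the last step left them, time stands still between calls to the robot, and variables do not carry over. Pictures are saved under pics/ and viewed, at most 10 in all, crops included, and the job is handed in when it is done.

Besides the shell and the picture viewer there is one more tool, called after "Call:" by a JSON object that holds its "api" and its "payload". servo_tool: Moves the arm, as the interface text tells. Its arguments: {"type":"object","properties":{"rows":{"type":"array"},"grip_force":{"type":"number"}},"required":["rows"]}

```bash
mkdir -p pics; cat > h.py <<'E'
import numpy as np, cv2
from plant import read_state, imaging, robot
def cam(n):
    c=imaging.camera(n); R=cv2.Rodrigues(np.array(c['rvec'],float))[0]; t=np.array(c['tvec'],float).ravel()
    c['R']=R;c['t']=t;c['C']=-R.T@t
    return c
def ray_z(c,u,v,z):
    d=c['R'].T@np.array([(u-c['cx'])/c['fx'],(v-c['cy'])/c['fy'],1.])
    return c['C']+d*(z-c['C'][2])/d[2]
def proj(c,p):
    q=c['R']@np.array(p,float)+c['t']; return np.array([c['fx']*q[0]/q[2]+c['cx'],c['fy']*q[1]/q[2]+c['cy']])
E
python3 - <<'E'
from h import *
s=read_state(); print({k:np.round(v,3).tolist() for k,v in s.items()}, robot.hold_point_z)
for n in ['scene','top']:
    c=cam(n); cv2.imwrite(f'pics/{n}0.png',c['image']); print(n,c['C'].round(3),c['fx'])
    for l in ['wrench','tap','stand','valve','vise','housing','lens','chamber','mouthpiece']:
        print(l,[(np.round(b['centre'],3).tolist(),round(b['p'],2),proj(c,b['centre']).round().tolist()) for b in imaging.boxes_of(n,l)])
E
```

```text
{'t': 0.0, 'joint_positions': [-75.167, 18.439, -4.016, 83.178, 1.298, 78.542, -3.259], 'joint_velocities': [0.031, -0.075, 0.087, -0.027, -0.018, 0.056, 0.0], 'tau': [0.0, -49.131, -0.404, -31.252, -0.064, 0.044, 0.0], 'position': [0.157, 0.63, 0.221], 'tool_rot': [[-0.97, 0.242, -0.0], [0.242, 0.97, -0.002], [-0.0, -0.002, -1.0]], 'wrist_force': [-0.262, -0.325, -0.134], 'torque': [0.003, 0.02, 0.037], 'grip_force': 0.0, 'gripper_width': 0.997} 0.0187
scene [ 1.22  -0.086  0.873] 441.70297017867665
wrench [([0.63, 0.271, 0.074], 0.69, [392.0, 286.0]), ([0.476, 0.257, 0.074], 0.65, [363.0, 244.0])]
tap [([0.563, 0.009, 0.137], 0.53, [275.0, 275.0])]
stand [([0.494, 0.244, 0.034], 0.75, [360.0, 261.0])]
valve [([0.56, 0.01, 0.091], 0.94, [277.0, 287.0])]
vise [([0.591, 0.013, 0.061], 0.78, [282.0, 305.0]), ([0.475, 0.258, 0.074], 0.7, [363.0, 244.0])]
housing [([0.506, 0.519, 0.035], 0.57, [456.0, 240.0])]
lens [([0.52, 0.531, 0.272], 0.83, [484.0, 169.0])]
chamber [([0.472, -0.296, 0.028], 0.63, [146.0, 308.0])]
mouthpiece []
top [0.332 0.109 1.204] 516.5507618832202
wrench [([0.47, 0.258, 0.077], 0.76, [252.0, 291.0]), ([0.619, 0.276, 0.067], 0.76, [244.0, 227.0])]
tap [([0.547, 0.014, 0.138], 0.52, [364.0, 246.0]), ([0.555, 0.017, 0.067], 0.48, [360.0, 249.0])]
stand [([0.47, 0.253, 0.034], 0.57, [257.0, 293.0])]
valve [([0.549, 0.015, 0.086], 0.66, [361.0, 250.0])]
vise [([0.556, 0.016, 0.066], 0.91, [360.0, 249.0])]
housing [([0.55, 0.019, 0.085], 0.68, [360.0, 250.0]), ([0.482, 0.523, 0.035], 0.59, [138.0, 293.0])]
lens [([0.5, 0.524, 0.27], 0.85, [92.0, 269.0])]
chamber [([0.46, -0.291, 0.032], 0.47, [496.0, 287.0])]
mouthpiece [([0.46, -0.228, 0.028], 0.8, [468.0, 289.0])]
```

View pics/scene0.png

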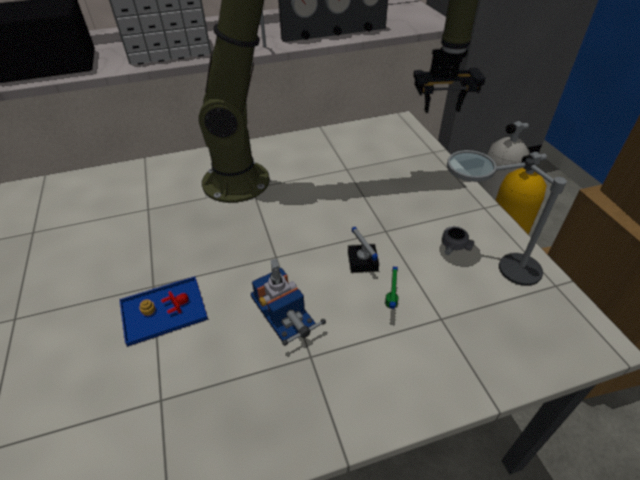

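View pics/top0.png

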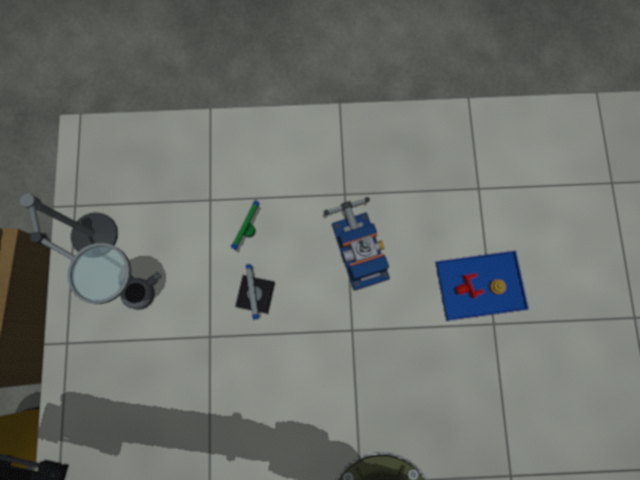

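```bash
cat >> h.py <<'E'
def seg(n,l,near,z,c=None):
    "region of l whose centroid projected to height z is nearest to near: world centroid, yaw deg of long axis, extent, p"
    c=c or cam(n); best=None
    for r in imaging.regions_of(n,l):
        v,u=np.nonzero(r['pixels'])
        if len(u)<10: continue
        P=np.array([ray_z(c,a,b,z)[:2] for a,b in zip(u,v)]); m=P.mean(0)
        d=np.hypot(*(m-near[:2]))
        if best is None or d<best[0]:
            rc=cv2.minAreaRect(P.astype(np.float32)*1000); w,V=np.linalg.eigh(np.cov(P.T)); best=(d,m,np.degrees(np.arctan2(V[1,1],V[0,1]))%180,rc,r['p'],len(u))
    return best
def mv(target,yawx=None):
    "shift in tool axes (cm) to put TCP at target, and turn about tool z (rad) for tool x yaw (deg)"
    s=read_state(); R=np.array(s['tool_rot']); d=R.T@(np.array(target)-s['position'])*100
    y=np.degrees(np.arctan2(R[1,0],R[0,0])); print('pos',np.round(s['position'],4),'yawx',y.round(2),'j7',round(s['joint_positions'][6],1),'dp',d.round(2),end=' ')
    if yawx is not None: print('turnz',np.radians(-((yawx-y+180)%360-180)).round(3))
    return d
E
python3 - <<'E'
from h import *
for n in ['top','scene']: print(n,seg(n,'wrench',[.47,.258],.076), seg(n,'stand',[.47,.258],.03))
mv([.47,.257,.24],90)
c=cam('wrist'); print(c['C'].round(3),c['fx'], c['R'].round(2))
s=read_state();R=np.array(s['tool_rot']);print('cam in tool',R.T@(c['C']-s['position']))
E
```

```text
top (np.float64(0.00022924350054671816), array([0.46998035, 0.2582284 ]), np.float64(7.849485892947172), ((471.1403503417969, 254.96502685546875), (122.97046661376953, 31.494548797607422), 5.054688930511475), 0.67, 451) (np.float64(0.002648607004441268), array([0.46781363, 0.25650503]), np.float64(105.89667246308275), ((469.7858581542969, 258.55267333984375), (78.9558334350586, 78.16413879394531), 76.21336364746094), 0.69, 817)
scene (np.float64(0.017444843433816543), array([0.48728828, 0.25566807]), np.float64(176.5091223165319), ((471.427978515625, 262.2333984375), (48.475250244140625, 119.34486389160156), 76.63499450683594), 0.77, 312) (np.float64(0.021388747396818373), array([0.48928029, 0.24873993]), np.float64(6.503112853589414), ((480.3919982910156, 257.54119873046875), (77.6217269897461, 101.28700256347656), 75.90455627441406), 0.64, 545)
pos [0.1576 0.6306 0.2226] yawx 165.97 j7 -3.3 dp [-39.37 -28.68  -1.74] turnz 1.326
[0.085 0.648 0.385] 348.57158281654256 [[ 0.24  0.97  0.  ]
 [ 0.94 -0.23  0.27]
 [ 0.26 -0.06 -0.96]]
cam in tool [ 0.07498753 -0.00075209 -0.16224865]
```

Call:
{"api": "servo_tool", "payload": {"rows": [{"dp": [-2.6,-1.9,-0.2],"turn": [0,0,0],"jaw": 1},{"dp": [-2.6,-1.9,-0.2],"turn": [0,0,0],"jaw": 1},{"dp": [-2.6,-1.9,-0.2],"turn": [0,0,0],"jaw": 1},{"dp": [-2.6,-1.9,-0.2],"turn": [0,0,0],"jaw": 1},{"dp": [-2.6,-1.9,-0.2],"turn": [0,0,0],"jaw": 1},{"dp": [-2.6,-1.9,-0.2],"turn": [0,0,0],"jaw": 1},{"dp": [-2.6,-1.9,-0.2],"turn": [0,0,0],"jaw": 1},{"dp": [-2.6,-1.9,-0.2],"turn": [0,0,0],"jaw": 1}]}}

```text
t: 2.25
position: [0.3233, 0.4317, 0.2389]
tool_rot: [[-0.97, 0.242, 0.0], [0.242, 0.97, 0.001], [-0.0, 0.001, -1.0]]
wrist_force: [-0.0, -0.1, -0.9]
gripper_width: 1.004
grip_force: 0.0
```

Call:
{"api": "servo_tool", "payload": {"rows": [{"dp": [-2.6,-1.9,-0.2],"turn": [0,0,0],"jaw": 1},{"dp": [-2.6,-1.9,-0.2],"turn": [0,0,0],"jaw": 1},{"dp": [-2.6,-1.9,-0.2],"turn": [0,0,0],"jaw": 1},{"dp": [-2.6,-1.9,-0.2],"turn": [0,0,0],"jaw": 1},{"dp": [-2.6,-1.9,-0.2],"turn": [0,0,0],"jaw": 1},{"dp": [-2.6,-1.9,-0.2],"turn": [0,0,0],"jaw": 1},{"dp": [-2.6,-1.9,-0.2],"turn": [0,0,0],"jaw": 1},{"dp": [0,0,0],"turn": [0,0,-0.12],"jaw": 1},{"dp": [0,0,0],"turn": [0,0,-0.12],"jaw": 1},{"dp": [0,0,0],"turn": [0,0,-0.11],"jaw": 1}]}}

```text
t: 3.25
position: [0.4671, 0.2593, 0.2527]
tool_rot: [[-0.994, -0.109, 0.0], [-0.109, 0.994, 0.0], [-0.0, 0.0, -1.0]]
wrist_force: [-0.8, 0.0, -0.2]
gripper_width: 1.004
grip_force: 0.0
```

Call:
{"api": "servo_tool", "payload": {"rows": [{"dp": [0,0,0],"turn": [0,0,0],"jaw": 1},{"dp": [0,0,0],"turn": [0,0,0],"jaw": 1},{"dp": [0,0,0],"turn": [0,0,0],"jaw": 1}]}}

```text
t: 3.55
position: [0.4668, 0.2597, 0.2526]
tool_rot: [[-0.995, -0.103, 0.0], [-0.103, 0.995, 0.0], [-0.0, 0.0, -1.0]]
wrist_force: [0.5, 0.7, -0.2]
gripper_width: 1.0
grip_force: 0.0
```

```bash
python3 - <<'E'
from h import *
mv([.47,.257,.26],186)
c=cam('wrist'); cv2.imwrite('pics/w1.png',c['image'])
for l in ['wrench','stand','tap','valve']: print(l,[(np.round(b['centre'],3),b['p']) for b in imaging.boxes_of('wrist',l)])
print(seg('wrist','wrench',[.47,.258],.079,c),seg('wrist','stand',[.47,.258],.03,c))
E
```

```text
pos [0.4668 0.2597 0.2526] yawx -174.07 j7 64.8 dp [-0.29 -0.3  -0.74] turnz -0.001
wrench [(array([0.472, 0.259, 0.08 ]), 0.76)]
stand [(array([0.469, 0.264, 0.032]), 0.72)]
tap []
valve [(array([0.54 , 0.028, 0.081]), 0.71)]
(np.float64(0.00667683665511058), array([0.4641861 , 0.26128309]), np.float64(6.698523406213695), ((467.8916015625, 262.90069580078125), (122.19152069091797, 27.45453453063965), 13.241005897521973), 0.71, 1836) (np.float64(0.0055692387140479594), array([0.46626297, 0.26212929]), np.float64(103.99856476667992), ((467.8158874511719, 261.9399108886719), (76.45468139648438, 78.96389770507812), 75.8714828491211), 0.7, 3387)
```

View pics/w1.png

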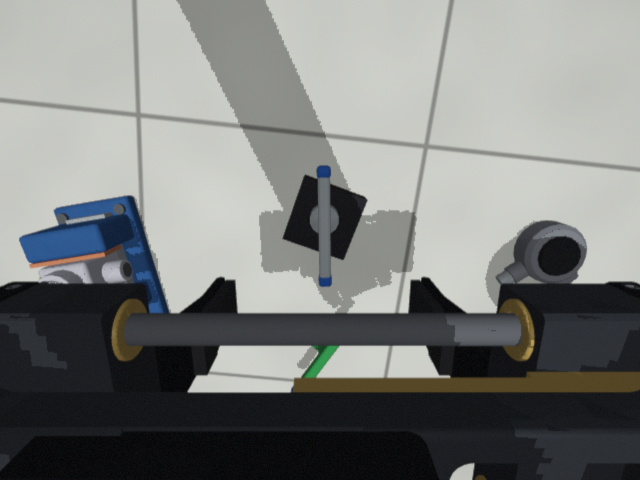

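```bash
python3 - <<'E'
from h import *
c=cam('wrist'); im=c['image'].astype(int)
r=[r for r in imaging.regions_of('wrist','wrench')][0]['pixels']
v,u=np.nonzero(r); print(u.min(),u.max(),v.min(),v.max())
pts=[]
for y in list(range(172,200,4))+list(range(240,284,4)):
    x=np.nonzero(r[y])[0]; pts.append((y,x.min(),x.max(),round(x.mean(),1)))
print(pts)
for a in [(324.2,166.5),(325,286.5),(324.6,180),(325,270)]: print(ray_z(c,*a,.079))
print(im[160:175,324].tolist()); print(im[276:292,325].tolist())
E
```

```text
310 339 165 287
[(172, np.int64(316), np.int64(330), np.float64(323.0)), (176, np.int64(317), np.int64(330), np.float64(323.5)), (180, np.int64(317), np.int64(330), np.float64(323.5)), (184, np.int64(317), np.int64(330), np.float64(323.5)), (188, np.int64(318), np.int64(330), np.float64(324.0)), (192, np.int64(318), np.int64(329), np.float64(323.5)), (196, np.int64(318), np.int64(329), np.float64(323.5)), (240, np.int64(318), np.int64(330), np.float64(324.0)), (244, np.int64(317), np.int64(330), np.float64(323.5)), (248, np.int64(317), np.int64(330), np.float64(323.5)), (252, np.int64(317), np.int64(330), np.float64(323.5)), (256, np.int64(318), np.int64(330), np.float64(324.0)), (260, np.int64(318), np.int64(330), np.float64(324.0)), (264, np.int64(319), np.int64(330), np.float64(324.5)), (268, np.int64(319), np.int64(330), np.float64(324.5)), (272, np.int64(319), np.int64(330), np.float64(324.5)), (276, np.int64(318), np.int64(331), np.float64(324.5)), (280, np.int64(318), np.int64(331), np.float64(324.5))]
[0.40890389 0.2554949  0.079     ]
[0.52946755 0.26913532 0.079     ]
[0.42135065 0.25719992 0.079     ]
[0.51149495 0.26721488 0.079     ]
[[136, 142, 140], [137, 142, 141], [137, 142, 141], [137, 142, 141], [134, 138, 136], [110, 94, 86], [105, 58, 37], [113, 57, 26], [118, 60, 27], [120, 61, 28], [119, 60, 27], [120, 61, 28], [117, 58, 24], [117, 58, 27], [117, 58, 28]]
[[112, 108, 102], [114, 90, 77], [115, 66, 41], [117, 58, 25], [117, 57, 22], [116, 57, 24], [116, 57, 22], [115, 55, 22], [114, 56, 25], [113, 57, 27], [127, 88, 69], [136, 134, 130], [140, 144, 142], [138, 143, 142], [138, 143, 142], [138, 143, 142]]
```

Call:
{"api": "servo_tool", "payload": {"rows": [{"dp": [-0.24,0.2,3],"turn": [0,0,-0.01],"jaw": 0.6},{"dp": [0,0,4],"turn": [0,0,0],"jaw": 0.6},{"dp": [0,0,4],"turn": [0,0,0],"jaw": 0.6},{"dp": [0,0,4],"turn": [0,0,0],"jaw": 0.6},{"dp": [0,0,3],"turn": [0,0,0],"jaw": 0.6},{"dp": [0,0,1.95],"turn": [0,0,0],"jaw": 0.6},{"dp": [0,0,0],"turn": [0,0,0],"jaw": 0.6},{"dp": [0,0,0],"turn": [0,0,0],"jaw": 0.6}]}}

```text
t: 4.8
position: [0.4693, 0.262, 0.0535]
tool_rot: [[-0.993, -0.115, 0.0], [-0.115, 0.993, -0.0], [-0.0, -0.0, -1.0]]
wrist_force: [0.2, -0.1, 0.3]
gripper_width: 0.603
grip_force: 0.0
```

Call:
{"api": "servo_tool", "payload": {"rows": [{"dp": [0,0,0],"turn": [0,0,0],"jaw": 0},{"dp": [0,0,0],"turn": [0,0,0],"jaw": 0},{"dp": [0,0,0],"turn": [0,0,0],"jaw": 0},{"dp": [0,0,0],"turn": [0,0,0],"jaw": 0},{"dp": [0,0,0],"turn": [0,0,0],"jaw": 0},{"dp": [0,0,0],"turn": [0,0,0],"jaw": 0}], "grip_force": 40}}

```text
t: 5.4
position: [0.4691, 0.2619, 0.0532]
tool_rot: [[-0.993, -0.115, 0.0], [-0.115, 0.993, 0.0], [-0.0, 0.0, -1.0]]
wrist_force: [-0.1, -0.8, 0.2]
gripper_width: 0.14
grip_force: 0.1
```

```bash
python3 - <<'E'
from h import *
s=read_state(); print({k:np.round(s[k],4).tolist() for k in ['t','position','tool_rot','joint_positions','wrist_force','torque','gripper_width','grip_force']})
E
```

```text
{'t': 5.4, 'position': [0.4691, 0.2619, 0.0532], 'tool_rot': [[-0.9934, -0.115, 0.0002], [-0.115, 0.9934, 0.0001], [-0.0002, 0.0001, -1.0]], 'joint_positions': [-45.2418, 13.4648, 14.7685, 110.5293, -4.0845, 56.4908, 68.0005], 'wrist_force': [-0.0646, -0.7671, 0.1549], 'torque': [-0.0701, 0.0406, -0.03], 'gripper_width': 0.1401, 'grip_force': 0.0772}
```

Call:
{"api": "servo_tool", "payload": {"rows": [{"dp": [0,0,0],"turn": [0,0,0],"jaw": 0},{"dp": [0,0,0],"turn": [0,0,0],"jaw": 0},{"dp": [0,0,-1],"turn": [0,0,0],"jaw": 0},{"dp": [0,0,-3],"turn": [0,0,0],"jaw": 0},{"dp": [0,0,-4],"turn": [0,0,0],"jaw": 0},{"dp": [0,0,-4],"turn": [0,0,0],"jaw": 0},{"dp": [0,0,-4],"turn": [0,0,0],"jaw": 0},{"dp": [0,0,-4],"turn": [0,0,0],"jaw": 0},{"dp": [0,0,-2.7],"turn": [0,0,0],"jaw": 0},{"dp": [0,0,0],"turn": [0,0,0],"jaw": 0}]}}

```text
t: 6.4
position: [0.4707, 0.2628, 0.2847]
tool_rot: [[-0.993, -0.115, 0.006], [-0.115, 0.993, 0.005], [-0.007, 0.004, -1.0]]
wrist_force: [0.9, 0.4, -2.6]
gripper_width: 0.131
grip_force: 40.0
```

Call:
{"api": "servo_tool", "payload": {"rows": [{"dp": [0.3,-1.5,0],"turn": [0,0,0],"jaw": 0},{"dp": [0.6,-2.6,0],"turn": [0,0,0],"jaw": 0},{"dp": [0.6,-2.6,0],"turn": [0,0,0],"jaw": 0},{"dp": [0.6,-2.6,0],"turn": [0,0,0],"jaw": 0},{"dp": [0.6,-2.6,0],"turn": [0,0,0],"jaw": 0},{"dp": [0.6,-2.6,0],"turn": [0,0,0],"jaw": 0},{"dp": [0.6,-2.6,0],"turn": [0,0,0],"jaw": 0},{"dp": [0.3,-1.6,0],"turn": [0,0,0],"jaw": 0},{"dp": [0,0,0],"turn": [0,0,0],"jaw": 0},{"dp": [0,0,0],"turn": [0,0,0],"jaw": 0}]}}

```text
t: 7.4
position: [0.4482, 0.0717, 0.2792]
tool_rot: [[-0.993, -0.115, -0.001], [-0.115, 0.993, 0.001], [0.001, 0.001, -1.0]]
wrist_force: [-0.4, -0.1, -4.1]
gripper_width: 0.131
grip_force: 40.0
```

```bash
python3 - <<'E'
from h import *
s=read_state(); print({k:np.round(s[k],4).tolist() for k in ['t','position','joint_positions','wrist_force','torque','gripper_width','grip_force']})
c=cam('wrist'); cv2.imwrite('pics/w2.png',c['image'])
print(proj(c,[.55,.014,.172]))
for l in ['wrench','tap','valve']: print(l,[(np.round(b['centre'],3),b['p']) for b in imaging.boxes_of('wrist',l)])
E
```

```text
{'t': 7.4, 'position': [0.4482, 0.0717, 0.2792], 'joint_positions': [-38.378, -8.4858, 23.4068, 104.9399, 3.3348, 82.9377, 80.9802], 'wrist_force': [-0.385, -0.1417, -4.0659], 'torque': [0.0698, -0.0064, -0.0494], 'gripper_width': 0.1307, 'grip_force': 39.9925}
[243.19492527 349.21040106]
wrench [(array([0.427, 0.069, 0.307]), 0.84), (array([0.582, 0.297, 0.076]), 0.46)]
tap [(array([ 0.466, -0.287,  0.025]), 0.67), (array([ 0.462, -0.224,  0.027]), 0.54)]
valve [(array([0.537, 0.04 , 0.066]), 0.62)]
```

View pics/w2.png

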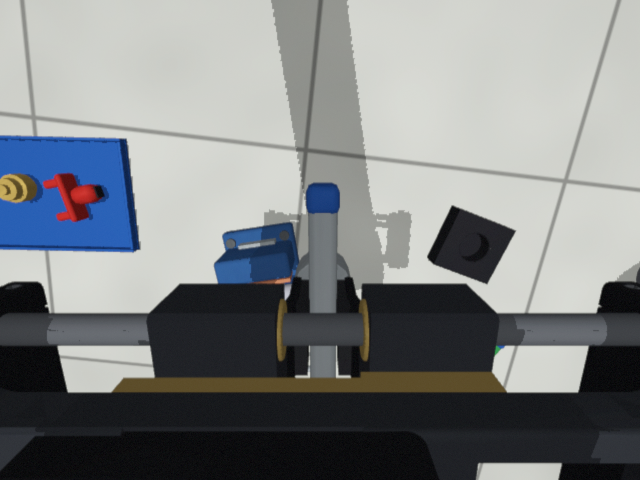

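Call:
{"api": "servo_tool", "payload": {"rows": [{"dp": [-1.2,-0.5,0],"turn": [0,0,0],"jaw": 0},{"dp": [-2.4,-0.9,0],"turn": [0,0,0],"jaw": 0},{"dp": [-2.8,-1,0],"turn": [0,0,0],"jaw": 0},{"dp": [-2.8,-1,0],"turn": [0,0,0],"jaw": 0},{"dp": [-2.8,-1,0],"turn": [0,0,0],"jaw": 0},{"dp": [-2.8,-1,0],"turn": [0,0,0],"jaw": 0},{"dp": [-2.8,-0.9,2],"turn": [0,0,0],"jaw": 0},{"dp": [0,0,3],"turn": [0,0,0],"jaw": 0},{"dp": [0,0,0],"turn": [0,0,0],"jaw": 0},{"dp": [0,0,0],"turn": [0,0,0],"jaw": 0}]}}

```text
t: 8.6
position: [0.6308, 0.0293, 0.2295]
tool_rot: [[-0.993, -0.116, -0.002], [-0.116, 0.993, -0.001], [0.002, -0.0, -1.0]]
wrist_force: [-0.3, 0.0, -3.0]
gripper_width: 0.132
grip_force: 40.0
```

```bash
python3 - <<'E'
from h import *
s=read_state(); print({k:np.round(s[k],4).tolist() for k in ['t','position','joint_positions','wrist_force','torque']})
c=cam('wrist'); print(proj(c,[.55,.014,.172]))
u,v=map(int,proj(c,[.55,.014,.172])); u0,v0=max(u-60,0),max(v-60,0)
cv2.imwrite('pics/w3.png',cv2.resize(c['image'][v0:v0+120,u0:u0+120],None,fx=5,fy=5,interpolation=cv2.INTER_CUBIC)); print(u0,v0)
cv2.imwrite('pics/w3raw.png',c['image'])
for l in ['tap','valve']: print(l,[(np.round(b['centre'],3),b['p']) for b in imaging.boxes_of('wrist',l)])
E
```

```text
{'t': 8.6, 'position': [0.6308, 0.0293, 0.2295], 'joint_positions': [-30.0427, 17.3212, 31.2385, 86.3889, -9.0117, 78.9147, 98.4467], 'wrist_force': [-0.3251, 0.0189, -3.0312], 'torque': [0.0994, 0.0304, -0.0237]}
[312.41530247 135.94520178]
252 75
tap [(array([0.556, 0.013, 0.17 ]), 0.64), (array([0.608, 0.025, 0.257]), 0.58)]
valve [(array([0.556, 0.013, 0.089]), 0.82), (array([0.557, 0.013, 0.174]), 0.74)]
```

View pics/w3.png

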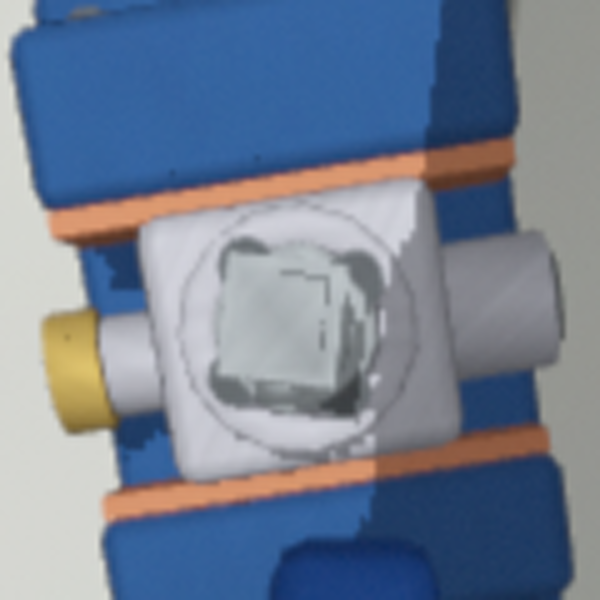

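```bash
python3 - <<'E'
import cv2,numpy as np
im=cv2.imread('pics/w3raw.png')[118:164,288:336]
g=im.astype(float); g=np.clip((g-90)*255/(215-90),0,255).astype(np.uint8)
b=cv2.resize(g,None,fx=12,fy=12,interpolation=cv2.INTER_NEAREST)
for k in range(0,48,4): cv2.putText(b,str(288+k),(k*12,8),0,.3,(0,0,255)); cv2.putText(b,str(118+k),(0,k*12+8),0,.3,(0,0,255))
cv2.imwrite('pics/w3z.png',b)
E
```

```text
(no output)
```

View pics/w3z.png

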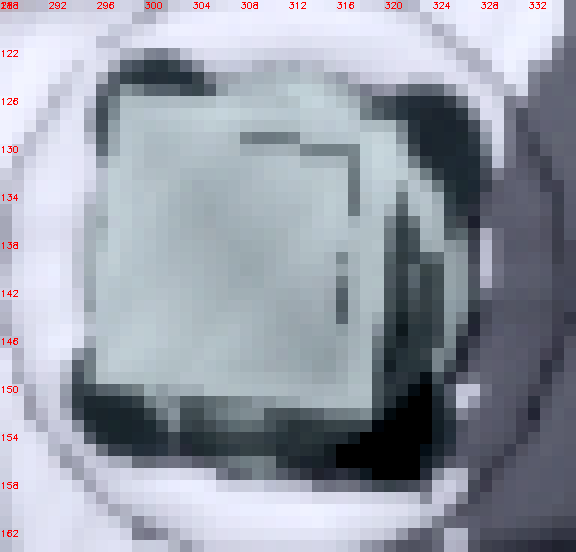

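```bash
python3 - <<'E'
from h import *
c=cam('wrist')
q=np.array([(297.7,125.8),(321,128),(318.7,152.3),(295.4,150)])-.5
for z in (.172,.1695,.167):
    P=np.array([ray_z(c,a,b,z)[:2] for a,b in q]); m=P.mean(0); e=np.roll(P,-1,0)-P
    print(z,m.round(4),'sides',(np.linalg.norm(e,axis=1)*1000).round(1),'yaw mod90',(np.degrees(np.arctan2(e[:,1],e[:,0]))%90).round(1))
for a in [(308.5,129),(317,130),(316,144)]: print(ray_z(c,*a,.172))
top=cam('top'); print(seg('top','tap',[.55,.014],.172,top)[1]); 
mv([.553,.013,.23])
E
```

```text
0.172 [0.5531 0.0113] sides [14.1 14.3 14.4 14.2] yaw mod90 [ 1.5  0.8  1.2 89.8]
0.1695 [0.553  0.0112] sides [14.3 14.5 14.6 14.4] yaw mod90 [ 1.5  0.8  1.2 89.8]
0.167 [0.553  0.0111] sides [14.5 14.6 14.7 14.5] yaw mod90 [ 1.5  0.8  1.2 89.8]
[0.54744221 0.01116257 0.172     ]
[0.54742136 0.01634486 0.172     ]
[0.55560781 0.01664276 0.172     ]Traceback (most recent call last):
  File "<stdin>", line 8, in <module>
TypeError: 'NoneType' object is not subscriptable
```

```bash
python3 - <<'E'
from h import *
c=cam('wrist'); s=read_state(); R=np.array(s['tool_rot']); p=np.array(s['position'])
T=lambda q: proj(c,p+R@np.array(q))
for q in [(.06,-.006,-.0257),(.06,.006,-.0257),(.04,-.006,-.0257),(.04,.006,-.0257),(.06,0,-.0117)]: print(q,T(q).round(1))
im=c['image']
print('col320',[(v,im[v,323].tolist()) for v in range(178,222,1)][::1])
for v in (225,240,255): print(v,[(u,im[v,u].tolist()) for u in list(range(302,313))+list(range(332,344))])
print('w',np.degrees(np.arctan2(R[1,0],R[0,0])))
E
```

```text
(0.06, -0.006, -0.0257) [306.6 187.5]
(0.06, 0.006, -0.0257) [337.4 187.5]
(0.04, -0.006, -0.0257) [307.2 237.2]
(0.04, 0.006, -0.0257) [336.8 237.2]
(0.06, 0, -0.0117) [322.  183.9]
col320 [(178, [151, 93, 49]), (179, [149, 93, 50]), (180, [122, 74, 40]), (181, [108, 65, 33]), (182, [98, 53, 26]), (183, [92, 47, 22]), (184, [91, 42, 16]), (185, [97, 45, 17]), (186, [107, 53, 22]), (187, [115, 56, 25]), (188, [118, 57, 22]), (189, [122, 60, 26]), (190, [123, 61, 25]), (191, [126, 65, 32]), (192, [125, 63, 27]), (193, [127, 64, 28]), (194, [126, 63, 27]), (195, [126, 66, 29]), (196, [127, 65, 32]), (197, [126, 63, 26]), (198, [126, 65, 31]), (199, [124, 62, 27]), (200, [125, 63, 30]), (201, [125, 61, 27]), (202, [123, 61, 25]), (203, [124, 62, 27]), (204, [123, 62, 26]), (205, [124, 62, 29]), (206, [122, 60, 25]), (207, [122, 61, 27]), (208, [121, 58, 24]), (209, [119, 59, 24]), (210, [116, 57, 22]), (211, [111, 55, 22]), (212, [108, 63, 43]), (213, [118, 108, 102]), (214, [121, 118, 113]), (215, [121, 118, 113]), (216, [121, 118, 113]), (217, [121, 118, 113]), (218, [121, 119, 114]),
[... 966 characters left out ...]
(337, [109, 108, 106]), (338, [141, 146, 145]), (339, [145, 150, 149]), (340, [145, 150, 148]), (341, [144, 149, 147]), (342, [144, 150, 148]), (343, [144, 150, 148])]
255 [(302, [107, 106, 102]), (303, [100, 99, 95]), (304, [92, 90, 87]), (305, [86, 84, 81]), (306, [84, 82, 78]), (307, [84, 83, 79]), (308, [84, 82, 78]), (309, [95, 92, 88]), (310, [108, 105, 100]), (311, [110, 107, 103]), (312, [111, 109, 103]), (332, [117, 114, 108]), (333, [113, 111, 105]), (334, [111, 109, 104]), (335, [106, 103, 99]), (336, [92, 89, 85]), (337, [84, 82, 78]), (338, [82, 80, 76]), (339, [83, 80, 77]), (340, [81, 78, 75]), (341, [69, 66, 63]), (342, [61, 59, 56]), (343, [96, 94, 90])]
w -173.3786185987882
```

Call:
{"api": "servo_tool", "payload": {"rows": [{"dp": [0,0,-2.5],"turn": [0,0,0],"jaw": 0},{"dp": [0,0,-2.5],"turn": [0,0,0],"jaw": 0},{"dp": [2,-0.23,0],"turn": [0,0,0],"jaw": 0},{"dp": [2,-0.23,0],"turn": [0,0,0],"jaw": 0},{"dp": [2,-0.23,0],"turn": [0,0,0],"jaw": 0},{"dp": [1.9,-0.24,0],"turn": [0,0,0],"jaw": 0},{"dp": [0,0,0],"turn": [0,0,0.1],"jaw": 0},{"dp": [0,0,2],"turn": [0,0,0],"jaw": 0},{"dp": [0,0,0],"turn": [0,0,0],"jaw": 0},{"dp": [0,0,0],"turn": [0,0,0],"jaw": 0}]}}

```text
t: 9.95
position: [0.5533, 0.0107, 0.2604]
tool_rot: [[-1.0, -0.015, -0.0], [-0.015, 1.0, 0.0], [0.0, 0.0, -1.0]]
wrist_force: [-0.3, 0.2, -3.2]
gripper_width: 0.135
grip_force: 40.0
```

```bash
cat >> h.py <<'E'
def st():
    s=read_state(); R=np.array(s['tool_rot'])
    print('t',round(s['t'],2),'pos',np.round(s['position'],4),'yawx',np.degrees(np.arctan2(R[1,0],R[0,0])).round(2),'tilt',R[:2,2].round(4),'j',np.round(s['joint_positions'],1),'F',np.round(s['wrist_force'],2),'M',np.round(s['torque'],3),'g',round(s['grip_force'],1),round(s['gripper_width'],3))
E
python3 - <<'E'
from h import *
st(); mv([.5534,.0110,.225],180.8); st()
E
```

```text
t 9.95 pos [0.5533 0.0107 0.2604] yawx -179.11 tilt [-0.0001  0.0003] j [-33.2   5.7  31.8  94.9  -3.1  80.3  89.9] F [-0.27  0.19 -3.17] M [ 0.089 -0.046  0.018] g 40.0 0.135
pos [0.5533 0.0107 0.2604] yawx -179.11 j7 89.9 dp [-0.01  0.03  3.54] turnz 0.002
t 9.95 pos [0.5533 0.0107 0.2604] yawx -179.11 tilt [-0.0001  0.0003] j [-33.2   5.7  31.8  94.9  -3.1  80.3  89.9] F [-0.27  0.19 -3.17] M [ 0.089 -0.046  0.018] g 40.0 0.135
```

Call:
{"api": "servo_tool", "payload": {"rows": [{"dp": [0,0.03,2],"turn": [0,0,0],"jaw": 0},{"dp": [0,0,2],"turn": [0,0,0],"jaw": 0},{"dp": [0,0,0.3],"turn": [0,0,0],"jaw": 0},{"dp": [0,0,0.2],"turn": [0,0,0],"jaw": 0},{"dp": [0,0,0.2],"turn": [0,0,0],"jaw": 0},{"dp": [0,0,0],"turn": [0,0,0],"jaw": 0}]}}

```text
t: 10.55
position: [0.5542, 0.0109, 0.2149]
tool_rot: [[-1.0, -0.015, 0.002], [-0.015, 1.0, 0.001], [-0.002, 0.001, -1.0]]
wrist_force: [-1.7, -0.5, 2.3]
gripper_width: 0.131
grip_force: 40.0
```

```bash
python3 -c "
from h import *
st()"
```

```text
t 10.55 pos [0.5542 0.0109 0.2149] yawx -179.13 tilt [0.0021 0.0007] j [-32.9   7.1  31.8  98.7  -3.9  75.1  90.5] F [-1.71 -0.45  2.26] M [0.062 0.538 0.046] g 40.0 0.131
```

Call:
{"api": "servo_tool", "payload": {"rows": [{"dp": [0,0,0],"turn": [0,0,0],"jaw": 0},{"dp": [0,0,0],"turn": [0,0,0],"jaw": 0}]}}

```text
t: 10.75
position: [0.5543, 0.0109, 0.2147]
tool_rot: [[-1.0, -0.015, 0.003], [-0.015, 1.0, 0.001], [-0.003, 0.001, -1.0]]
wrist_force: [-1.9, -0.2, 5.9]
gripper_width: 0.131
grip_force: 40.0
```

```bash
python3 -c "
from h import *
st()"
```

```text
t 10.75 pos [0.5543 0.0109 0.2147] yawx -179.13 tilt [0.0025 0.0007] j [-32.9   7.1  31.8  98.8  -3.9  75.1  90.5] F [-1.94 -0.21  5.93] M [-0.023  0.591 -0.083] g 40.0 0.131
```

Call:
{"api": "servo_tool", "payload": {"rows": [{"dp": [0.06,0,0],"turn": [0,0,0],"jaw": 0},{"dp": [0.06,0,0],"turn": [0,0,0],"jaw": 0},{"dp": [0,0,0],"turn": [0,0,0],"jaw": 0},{"dp": [0,0,0],"turn": [0,0,0],"jaw": 0}]}}

```text
t: 11.15
position: [0.552, 0.0109, 0.2122]
tool_rot: [[-1.0, -0.015, -0.001], [-0.015, 1.0, -0.0], [0.001, -0.0, -1.0]]
wrist_force: [-0.2, -0.3, -3.4]
gripper_width: 0.135
grip_force: 40.0
```

```bash
python3 -c "
from h import *
st()"
```

```text
t 11.15 pos [0.552  0.0109 0.2122] yawx -179.13 tilt [-0.0009 -0.0003] j [-33.    7.   31.7  99.1  -3.8  75.   90.4] F [-0.22 -0.32 -3.36] M [0.033 0.014 0.038] g 40.0 0.135
```

Call:
{"api": "servo_tool", "payload": {"rows": [{"dp": [0,0,0.2],"turn": [0,0,0],"jaw": 0},{"dp": [0,0,0.2],"turn": [0,0,0],"jaw": 0},{"dp": [0,0,0.2],"turn": [0,0,0],"jaw": 0},{"dp": [0,0,0.2],"turn": [0,0,0],"jaw": 0},{"dp": [0,0,0.2],"turn": [0,0,0],"jaw": 0},{"dp": [0,0,0.1],"turn": [0,0,0],"jaw": 0},{"dp": [0,0,0],"turn": [0,0,0],"jaw": 0},{"dp": [0,0,0],"turn": [0,0,0],"jaw": 0}]}}

```text
t: 11.95
position: [0.5523, 0.0109, 0.2021]
tool_rot: [[-1.0, -0.015, 0.0], [-0.015, 1.0, 0.0], [-0.0, 0.0, -1.0]]
wrist_force: [0.1, 0.1, -3.6]
gripper_width: 0.136
grip_force: 40.0
```

```bash
python3 -c "
from h import *
st()"
```

```text
t 11.95 pos [0.5523 0.0109 0.2021] yawx -179.13 tilt [0.0002 0.0001] j [-32.9   7.4  31.7  99.9  -4.1  73.8  90.6] F [ 0.11  0.15 -3.6 ] M [0.051 0.009 0.014] g 40.0 0.136
```

Call:
{"api": "servo_tool", "payload": {"rows": [{"dp": [0,0,0.1],"turn": [0,0,0],"jaw": 0},{"dp": [0,0,0.1],"turn": [0,0,0],"jaw": 0},{"dp": [0,0,0.1],"turn": [0,0,0],"jaw": 0},{"dp": [0,0,0.05],"turn": [0,0,0],"jaw": 0},{"dp": [0,0,0],"turn": [0,0,0],"jaw": 0},{"dp": [0,0,0],"turn": [0,0,0],"jaw": 0}]}}

```text
t: 12.55
position: [0.5524, 0.0109, 0.199]
tool_rot: [[-1.0, -0.015, 0.001], [-0.015, 1.0, 0.0], [-0.001, 0.0, -1.0]]
wrist_force: [-1.3, -0.1, 1.1]
gripper_width: 0.127
grip_force: 40.0
```

```bash
python3 -c "
from h import *
st()"
```

```text
t 12.55 pos [0.5524 0.0109 0.199 ] yawx -179.13 tilt [0.0005 0.0003] j [-32.8   7.6  31.7 100.2  -4.2  73.4  90.7] F [-1.34 -0.08  1.13] M [ 0.028  0.333 -0.032] g 40.0 0.127
```

Call:
{"api": "servo_tool", "payload": {"rows": [{"dp": [0,0,0],"turn": [0,0,0.05],"jaw": 0},{"dp": [0,0,0],"turn": [0,0,0.05],"jaw": 0},{"dp": [0,0,0],"turn": [0,0,0.05],"jaw": 0},{"dp": [0,0,0.002],"turn": [0,0,0.05],"jaw": 0},{"dp": [0,0,0.004],"turn": [0,0,0.1],"jaw": 0},{"dp": [0,0,0.004],"turn": [0,0,0.12],"jaw": 0},{"dp": [0,0,0.004],"turn": [0,0,0.12],"jaw": 0},{"dp": [0,0,0.004],"turn": [0,0,0.12],"jaw": 0},{"dp": [0,0,0.004],"turn": [0,0,0.12],"jaw": 0}]}}

```text
t: 13.45
position: [0.5527, 0.0127, 0.1989]
tool_rot: [[-0.719, 0.695, 0.001], [0.695, 0.719, 0.003], [0.001, 0.003, -1.0]]
wrist_force: [0.3, 2.5, 0.0]
gripper_width: 0.134
grip_force: 40.0
```

```bash
python3 -c "
from h import *
st()"
```

```text
t 13.45 pos [0.5527 0.0127 0.1989] yawx 135.99 tilt [0.0011 0.0025] j [-35.9   7.8  35.  100.3  -4.8  73.4  46.2] F [0.35 2.45 0.03] M [0.725 0.117 0.114] g 40.0 0.134
```

Call:
{"api": "servo_tool", "payload": {"rows": [{"dp": [0.05,0.14,0],"turn": [0,0,0],"jaw": 0},{"dp": [0,0.024,0.004],"turn": [0,0,0.12],"jaw": 0},{"dp": [0,0.024,0.004],"turn": [0,0,0.12],"jaw": 0},{"dp": [0,0.024,0.004],"turn": [0,0,0.12],"jaw": 0},{"dp": [0,0.024,0.004],"turn": [0,0,0.12],"jaw": 0},{"dp": [0,0.024,0.004],"turn": [0,0,0.12],"jaw": 0},{"dp": [0,0.024,0.004],"turn": [0,0,0.12],"jaw": 0},{"dp": [0,0,0],"turn": [0,0,0],"jaw": 0}]}}

```text
t: 14.25
position: [0.5545, 0.0136, 0.1986]
tool_rot: [[-0.089, 0.996, 0.001], [0.996, 0.089, 0.001], [0.001, 0.001, -1.0]]
wrist_force: [-1.2, 1.9, 0.9]
gripper_width: 0.125
grip_force: 40.0
```

```bash
python3 -c "
from h import *
st()"
```

```text
t 14.25 pos [0.5545 0.0136 0.1986] yawx 95.09 tilt [0.001  0.0009] j [-38.9   8.3  38.3 100.1  -5.4  73.4   5.8] F [-1.23  1.89  0.91] M [ 0.421  0.237 -0.033] g 40.0 0.125
```

Call:
{"api": "servo_tool", "payload": {"rows": [{"dp": [0.05,0.03,0.004],"turn": [0,0,0.12],"jaw": 0},{"dp": [0,0.03,0.004],"turn": [0,0,0.12],"jaw": 0},{"dp": [0,0.03,0.004],"turn": [0,0,0.12],"jaw": 0},{"dp": [0,0.03,0.004],"turn": [0,0,0.12],"jaw": 0},{"dp": [0,0.03,0.004],"turn": [0,0,0.12],"jaw": 0},{"dp": [0,0.03,0.004],"turn": [0,0,0.12],"jaw": 0},{"dp": [0,0.03,0.004],"turn": [0,0,0.12],"jaw": 0},{"dp": [0,0.03,0.004],"turn": [0,0,0.12],"jaw": 0},{"dp": [0,0,0],"turn": [0,0,0],"jaw": 0}]}}

```text
t: 15.15
position: [0.5567, 0.0127, 0.1983]
tool_rot: [[0.764, 0.645, 0.001], [0.645, -0.764, 0.0], [0.001, 0.001, -1.0]]
wrist_force: [-0.7, 1.2, 2.5]
gripper_width: 0.13
grip_force: 40.0
```

```bash
python3 -c "
from h import *
st()"
```

```text
t 15.15 pos [0.5567 0.0127 0.1983] yawx 40.14 tilt [0.0011 0.0002] j [-43.1   9.1  43.4 100.   -6.5  73.5 -48. ] F [-0.69  1.2   2.55] M [0.228 0.21  0.053] g 40.0 0.13
```

Call:
{"api": "servo_tool", "payload": {"rows": [{"dp": [0,0.028,0.004],"turn": [0,0,0.12],"jaw": 0},{"dp": [0,0.028,0.004],"turn": [0,0,0.12],"jaw": 0},{"dp": [0,0.028,0.004],"turn": [0,0,0.12],"jaw": 0},{"dp": [0,0.028,0.004],"turn": [0,0,0.12],"jaw": 0},{"dp": [0,0.028,0.004],"turn": [0,0,0.12],"jaw": 0},{"dp": [0,0.028,0.004],"turn": [0,0,0.12],"jaw": 0},{"dp": [0,0.025,0.003],"turn": [0,0,0.1],"jaw": 0},{"dp": [0,0,0],"turn": [0,0,0],"jaw": 0}]}}

```text
t: 15.95
position: [0.5572, 0.0107, 0.198]
tool_rot: [[0.993, -0.118, 0.001], [-0.118, -0.993, -0.0], [0.001, -0.0, -1.0]]
wrist_force: [-0.8, 0.8, 3.2]
gripper_width: 0.136
grip_force: 40.0
```

```bash
python3 -c "
from h import *
st()"
```

```text
t 15.95 pos [0.5572 0.0107 0.198 ] yawx -6.78 tilt [ 0.0009 -0.0001] j [-47.2   9.8  48.5 100.   -7.6  73.5 -93.7] F [-0.81  0.8   3.16] M [0.103 0.345 0.013] g 40.0 0.136
```

Call:
{"api": "servo_tool", "payload": {"rows": [{"dp": [0,-0.028,0],"turn": [0,0,-0.12],"jaw": 0},{"dp": [0,-0.028,0],"turn": [0,0,-0.12],"jaw": 0},{"dp": [0,-0.028,-0.004],"turn": [0,0,-0.12],"jaw": 0},{"dp": [0,-0.028,-0.004],"turn": [0,0,-0.12],"jaw": 0},{"dp": [0,-0.028,-0.004],"turn": [0,0,-0.12],"jaw": 0},{"dp": [0,-0.028,-0.004],"turn": [0,0,-0.12],"jaw": 0},{"dp": [0,-0.028,-0.004],"turn": [0,0,-0.12],"jaw": 0},{"dp": [0,-0.028,-0.004],"turn": [0,0,-0.12],"jaw": 0}]}}

```text
t: 16.75
position: [0.5567, 0.0131, 0.1982]
tool_rot: [[0.661, 0.75, 0.001], [0.75, -0.661, 0.001], [0.001, 0.001, -1.0]]
wrist_force: [-1.2, 1.6, 3.2]
gripper_width: 0.133
grip_force: 40.0
```

```bash
python3 -c "
from h import *
st()"
```

```text
t 16.75 pos [0.5567 0.0131 0.1982] yawx 48.6 tilt [0.0012 0.0005] j [-42.3   9.   42.4 100.   -6.3  73.4 -39.8] F [-1.16  1.58  3.24] M [ 0.183  0.21  -0.129] g 40.0 0.133
```

Call:
{"api": "servo_tool", "payload": {"rows": [{"dp": [0,-0.028,-0.004],"turn": [0,0,-0.12],"jaw": 0},{"dp": [0,-0.028,-0.004],"turn": [0,0,-0.12],"jaw": 0},{"dp": [0,-0.028,-0.004],"turn": [0,0,-0.12],"jaw": 0},{"dp": [0,-0.028,-0.004],"turn": [0,0,-0.12],"jaw": 0},{"dp": [0,-0.028,-0.004],"turn": [0,0,-0.12],"jaw": 0},{"dp": [0,-0.028,-0.004],"turn": [0,0,-0.12],"jaw": 0},{"dp": [0,-0.028,-0.004],"turn": [0,0,-0.12],"jaw": 0},{"dp": [0,-0.007,-0.001],"turn": [0,0,-0.03],"jaw": 0},{"dp": [0,0,0],"turn": [0,0,0],"jaw": 0}]}}

```text
t: 17.65
position: [0.5546, 0.0139, 0.1985]
tool_rot: [[-0.137, 0.991, 0.001], [0.991, 0.137, 0.001], [0.001, 0.001, -1.0]]
wrist_force: [-2.1, 2.0, 4.6]
gripper_width: 0.135
grip_force: 40.0
```

```bash
python3 -c "
from h import *
st()"
```

```text
t 17.65 pos [0.5546 0.0139 0.1985] yawx 97.89 tilt [0.0006 0.0008] j [-38.4   8.3  37.8 100.1  -5.3  73.4   8.5] F [-2.08  1.99  4.58] M [ 0.397  0.441 -0.11 ] g 40.0 0.135
```

Call:
{"api": "servo_tool", "payload": {"rows": [{"dp": [0,0.028,-0.02],"turn": [0,0,0.12],"jaw": 0},{"dp": [0,0.028,0],"turn": [0,0,0.12],"jaw": 0},{"dp": [0,0.028,0.004],"turn": [0,0,0.12],"jaw": 0},{"dp": [0,0.028,0.004],"turn": [0,0,0.12],"jaw": 0},{"dp": [0,0.028,0.004],"turn": [0,0,0.12],"jaw": 0},{"dp": [0,0.028,0.004],"turn": [0,0,0.12],"jaw": 0},{"dp": [0,0.028,0.004],"turn": [0,0,0.12],"jaw": 0},{"dp": [0,0.028,0.004],"turn": [0,0,0.12],"jaw": 0}]}}

```text
t: 18.45
position: [0.5568, 0.0128, 0.1983]
tool_rot: [[0.737, 0.676, 0.001], [0.676, -0.737, -0.0], [0.0, 0.001, -1.0]]
wrist_force: [-0.9, -0.2, 2.9]
gripper_width: 0.129
grip_force: 40.0
```

Call:
{"api": "servo_tool", "payload": {"rows": [{"dp": [0,0.028,0.004],"turn": [0,0,0.12],"jaw": 0},{"dp": [0,0.028,0.004],"turn": [0,0,0.12],"jaw": 0},{"dp": [0,0.028,0.004],"turn": [0,0,0.12],"jaw": 0},{"dp": [0,0.028,0.004],"turn": [0,0,0.12],"jaw": 0},{"dp": [0,0.028,0.004],"turn": [0,0,0.12],"jaw": 0},{"dp": [0,0.028,0.004],"turn": [0,0,0.12],"jaw": 0},{"dp": [0,0.028,0.004],"turn": [0,0,0.12],"jaw": 0},{"dp": [0,0.007,0.001],"turn": [0,0,0.03],"jaw": 0},{"dp": [0,0,0],"turn": [0,0,0],"jaw": 0}]}}

```text
t: 19.35
position: [0.5573, 0.0107, 0.198]
tool_rot: [[0.993, -0.121, 0.0], [-0.121, -0.993, -0.001], [0.0, 0.001, -1.0]]
wrist_force: [-1.0, -1.1, 5.9]
gripper_width: 0.134
grip_force: 40.0
```

```bash
python3 -c "
from h import *
st()"
```

```text
t 19.35 pos [0.5573 0.0107 0.198 ] yawx -6.96 tilt [ 0.0004 -0.0007] j [-47.    9.8  48.3 100.   -7.6  73.5 -93.9] F [-1.02 -1.15  5.93] M [-0.035  0.514  0.126] g 40.0 0.134
```

Call:
{"api": "servo_tool", "payload": {"rows": [{"dp": [0,0,-0.03],"turn": [0,0,0],"jaw": 0},{"dp": [0,0,0],"turn": [0,0,0],"jaw": 0.4},{"dp": [0,0,0],"turn": [0,0,0],"jaw": 0.4},{"dp": [0,0,0],"turn": [0,0,0],"jaw": 0.4},{"dp": [0,0,0],"turn": [0,0,0],"jaw": 0.4},{"dp": [0,0,-1],"turn": [0,0,0],"jaw": 0.5},{"dp": [0,0,-2],"turn": [0,0,0],"jaw": 0.5},{"dp": [0,0,-2],"turn": [0,0,0],"jaw": 0.5},{"dp": [0,0,0],"turn": [0,0,-0.14],"jaw": 0.5},{"dp": [0,0,0],"turn": [0,0,-0.14],"jaw": 0.5}]}}

```text
t: 20.35
position: [0.5579, 0.0112, 0.2496]
tool_rot: [[0.987, 0.162, 0.002], [0.162, -0.987, 0.001], [0.002, -0.0, -1.0]]
wrist_force: [-0.6, -0.6, 0.3]
gripper_width: 0.497
grip_force: 0.0
```

Call:
{"api": "servo_tool", "payload": {"rows": [{"dp": [0,0,0],"turn": [0,0,-0.145],"jaw": 0.5},{"dp": [0,0,0],"turn": [0,0,-0.145],"jaw": 0.5},{"dp": [0,0,0],"turn": [0,0,-0.145],"jaw": 0.5},{"dp": [0,0,0],"turn": [0,0,-0.145],"jaw": 0.5},{"dp": [0,0,0],"turn": [0,0,-0.145],"jaw": 0.5},{"dp": [0,0,0],"turn": [0,0,-0.145],"jaw": 0.5},{"dp": [0,0,0],"turn": [0,0,-0.145],"jaw": 0.5},{"dp": [0,0,0],"turn": [0,0,-0.145],"jaw": 0.5},{"dp": [0,0,0],"turn": [0,0,-0.145],"jaw": 0.5},{"dp": [0,0,0],"turn": [0,0,-0.145],"jaw": 0.5}]}}

```text
t: 21.35
position: [0.5574, 0.0112, 0.2488]
tool_rot: [[-0.042, 0.999, 0.001], [0.999, 0.042, 0.0], [0.0, 0.001, -1.0]]
wrist_force: [-0.3, 0.1, -1.4]
gripper_width: 0.5
grip_force: 0.0
```

Call:
{"api": "servo_tool", "payload": {"rows": [{"dp": [0,0,0],"turn": [0,0,-0.145],"jaw": 0.5},{"dp": [0,0,0],"turn": [0,0,-0.145],"jaw": 0.5},{"dp": [0,0,0],"turn": [0,0,-0.145],"jaw": 0.5},{"dp": [0,0,0],"turn": [0,0,-0.145],"jaw": 0.5},{"dp": [0,0,0],"turn": [0,0,-0.145],"jaw": 0.5},{"dp": [0,0,0],"turn": [0,0,-0.145],"jaw": 0.5},{"dp": [0,0,0],"turn": [0,0,-0.145],"jaw": 0.5},{"dp": [0,0,0],"turn": [0,0,-0.145],"jaw": 0.5},{"dp": [0,0,0],"turn": [0,0,-0.145],"jaw": 0.5},{"dp": [0,0,0],"turn": [0,0,-0.1],"jaw": 0.5}]}}

```text
t: 22.35
position: [0.5574, 0.0111, 0.2488]
tool_rot: [[-0.992, 0.124, 0.001], [0.124, 0.992, 0.0], [-0.001, 0.0, -1.0]]
wrist_force: [0.3, 0.1, 0.5]
gripper_width: 0.501
grip_force: 0.0
```

Call:
{"api": "servo_tool", "payload": {"rows": [{"dp": [0,0,0],"turn": [0,0,0],"jaw": 0.5},{"dp": [0,0,0],"turn": [0,0,0],"jaw": 0.5}]}}

```text
t: 22.55
position: [0.5574, 0.0111, 0.2485]
tool_rot: [[-0.991, 0.132, 0.001], [0.132, 0.991, 0.0], [-0.001, 0.0, -1.0]]
wrist_force: [0.6, -0.5, -0.1]
gripper_width: 0.5
grip_force: 0.0
```

```bash
python3 - <<'E'
from h import *
st(); mv([.5547,.0110,.198],173.0); c=cam('wrist'); cv2.imwrite('pics/w4.png',c['image'])
s=read_state(); R=np.array(s['tool_rot']); 
m=np.array([.5547,.0110]); a=np.radians(173); d=np.array([np.cos(a),np.sin(a)])
for k in (.06,-.06): print(k,proj(c,[*(m+k*d),.225]))
E
```

```text
t 22.55 pos [0.5574 0.0111 0.2485] yawx 172.42 tilt [0.0006 0.0002] j [-35.7   6.7  34.8  95.5  -3.9  79.   82.1] F [ 0.57 -0.5  -0.1 ] M [-0.024 -0.01  -0.015] g 0.0 0.5
pos [0.5574 0.0111 0.2485] yawx 172.42 j7 82.1 dp [ 0.27 -0.05  5.05] turnz -0.01
0.06 [321.13152835 172.39087708]
-0.06 [323.40251956 371.20483206]
```

View pics/w4.png

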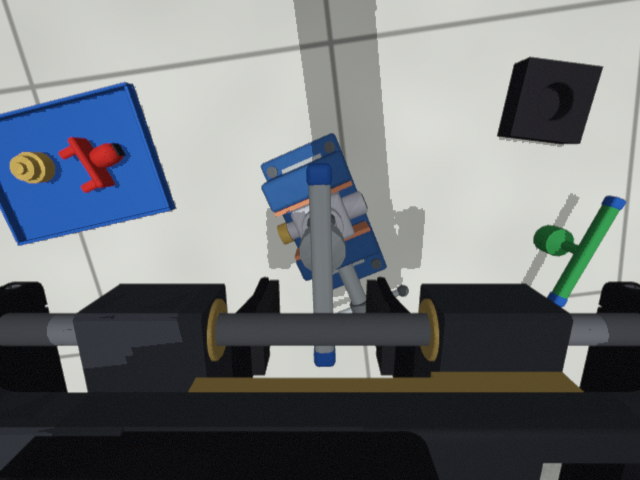

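Call:
{"api": "servo_tool", "payload": {"rows": [{"dp": [0.27,-0.05,0],"turn": [0,0,-0.028],"jaw": 0.5},{"dp": [0,0,1.5],"turn": [0,0,0],"jaw": 0.5},{"dp": [0,0,1.5],"turn": [0,0,0],"jaw": 0.5},{"dp": [0,0,1.3],"turn": [0,0,0],"jaw": 0.5},{"dp": [0,0,0.7],"turn": [0,0,0],"jaw": 0.4},{"dp": [0,0,0],"turn": [0,0,0],"jaw": 0.3},{"dp": [0,0,0],"turn": [0,0,0],"jaw": 0},{"dp": [0,0,0],"turn": [0,0,0],"jaw": 0},{"dp": [0,0,0],"turn": [0,0,0],"jaw": 0},{"dp": [0,0,0],"turn": [0,0,0],"jaw": 0}]}}

```text
t: 23.6
position: [0.5549, 0.0111, 0.1986]
tool_rot: [[-0.995, 0.102, 0.001], [0.102, 0.995, 0.0], [-0.001, 0.0, -1.0]]
wrist_force: [-0.1, 0.4, 1.1]
gripper_width: 0.134
grip_force: 40.0
```

Call:
{"api": "servo_tool", "payload": {"rows": [{"dp": [0,0,0],"turn": [0,0,0],"jaw": 0},{"dp": [0,0,0],"turn": [0,0,0],"jaw": 0},{"dp": [0,0,0],"turn": [0,0,0],"jaw": 0}]}}

```text
t: 23.9
position: [0.5549, 0.0111, 0.1986]
tool_rot: [[-0.995, 0.102, 0.001], [0.102, 0.995, 0.0], [-0.001, 0.0, -1.0]]
wrist_force: [0.6, -0.8, 3.1]
gripper_width: 0.14
grip_force: 40.0
```

```bash
python3 -c "
from h import *
st()"
```

```text
t 23.9 pos [0.5549 0.0111 0.1986] yawx 174.17 tilt [0.0012 0.0004] j [-35.3   8.   34.5 100.   -4.8  73.4  84.5] F [ 0.55 -0.83  3.12] M [-0.044 -0.01   0.019] g 40.0 0.14
```

Call:
{"api": "servo_tool", "payload": {"rows": [{"dp": [0,0,0],"turn": [0,0,0.06],"jaw": 0},{"dp": [0,0,0.004],"turn": [0,0,0.12],"jaw": 0},{"dp": [0,0,0.004],"turn": [0,0,0.12],"jaw": 0},{"dp": [0,0,0.004],"turn": [0,0,0.12],"jaw": 0},{"dp": [0,0,0.004],"turn": [0,0,0.12],"jaw": 0},{"dp": [0,0,0.004],"turn": [0,0,0.12],"jaw": 0},{"dp": [0,0,0.004],"turn": [0,0,0.12],"jaw": 0}]}}

```text
t: 24.6
position: [0.5547, 0.0109, 0.1984]
tool_rot: [[-0.632, 0.775, 0.001], [0.775, 0.632, -0.0], [-0.001, 0.001, -1.0]]
wrist_force: [0.9, -0.5, 4.5]
gripper_width: 0.132
grip_force: 40.0
```

```bash
python3 -c "
from h import *
st()"
```

```text
t 24.6 pos [0.5547 0.0109 0.1984] yawx 129.21 tilt [ 0.0008 -0.0001] j [-38.5   8.3  38.2 100.1  -5.4  73.4  40.2] F [ 0.91 -0.48  4.55] M [-0.194  0.094  0.09 ] g 40.0 0.132
```

Call:
{"api": "servo_tool", "payload": {"rows": [{"dp": [0,0,0.004],"turn": [0,0,0.12],"jaw": 0},{"dp": [0,0,0.004],"turn": [0,0,0.12],"jaw": 0},{"dp": [0,0,0.004],"turn": [0,0,0.12],"jaw": 0},{"dp": [0,0,0.004],"turn": [0,0,0.12],"jaw": 0},{"dp": [0,0,0.004],"turn": [0,0,0.12],"jaw": 0},{"dp": [0,0,0.004],"turn": [0,0,0.12],"jaw": 0},{"dp": [0,0,0.003],"turn": [0,0,0.09],"jaw": 0},{"dp": [0,0,0],"turn": [0,0,0],"jaw": 0}]}}

```text
t: 25.4
position: [0.5544, 0.0109, 0.1981]
tool_rot: [[0.123, 0.992, 0.0], [0.992, -0.123, 0.0], [0.0, 0.0, -1.0]]
wrist_force: [-1.3, -0.1, 5.9]
gripper_width: 0.133
grip_force: 40.0
```

```bash
python3 -c "
from h import *
st()"
```

```text
t 25.4 pos [0.5544 0.0109 0.1981] yawx 82.96 tilt [0. 0.] j [-42.2   8.7  42.4 100.2  -6.1  73.4  -5.4] F [-1.28 -0.08  5.9 ] M [-0.174  0.373  0.031] g 40.0 0.133
```

Call:
{"api": "servo_tool", "payload": {"rows": [{"dp": [0,0,-0.02],"turn": [0,0,-0.12],"jaw": 0},{"dp": [0,0,0],"turn": [0,0,-0.12],"jaw": 0},{"dp": [0,0,-0.004],"turn": [0,0,-0.12],"jaw": 0},{"dp": [0,0,-0.004],"turn": [0,0,-0.12],"jaw": 0},{"dp": [0,0,-0.004],"turn": [0,0,-0.12],"jaw": 0},{"dp": [0,0,-0.004],"turn": [0,0,-0.12],"jaw": 0},{"dp": [0,0,-0.004],"turn": [0,0,-0.12],"jaw": 0},{"dp": [0,0,-0.004],"turn": [0,0,-0.12],"jaw": 0}]}}

```text
t: 26.2
position: [0.5547, 0.0109, 0.1983]
tool_rot: [[-0.747, 0.665, 0.001], [0.665, 0.747, 0.0], [-0.0, 0.001, -1.0]]
wrist_force: [0.6, -0.6, 3.8]
gripper_width: 0.131
grip_force: 40.0
```

```bash
python3 -c "
from h import *
st()"
```

```text
t 26.2 pos [0.5547 0.0109 0.1983] yawx 138.32 tilt [0.0008 0.0002] j [-37.8   8.2  37.4 100.1  -5.2  73.4  49.1] F [ 0.57 -0.6   3.78] M [-0.026 -0.011 -0.132] g 40.0 0.131
```

Call:
{"api": "servo_tool", "payload": {"rows": [{"dp": [0,0,-0.004],"turn": [0,0,-0.12],"jaw": 0},{"dp": [0,0,-0.004],"turn": [0,0,-0.12],"jaw": 0},{"dp": [0,0,-0.004],"turn": [0,0,-0.12],"jaw": 0},{"dp": [0,0,-0.004],"turn": [0,0,-0.12],"jaw": 0},{"dp": [0,0,-0.004],"turn": [0,0,-0.12],"jaw": 0},{"dp": [0,0,-0.004],"turn": [0,0,-0.12],"jaw": 0},{"dp": [0,0,-0.004],"turn": [0,0,-0.12],"jaw": 0},{"dp": [0,0,-0.001],"turn": [0,0,-0.03],"jaw": 0},{"dp": [0,0,0],"turn": [0,0,0],"jaw": 0}]}}

```text
t: 27.1
position: [0.5548, 0.0112, 0.1986]
tool_rot: [[-0.991, -0.136, 0.001], [-0.136, 0.991, 0.0], [-0.001, 0.0, -1.0]]
wrist_force: [0.7, 1.6, 2.5]
gripper_width: 0.135
grip_force: 40.0
```

```bash
python3 -c "
from h import *
st()"
```

```text
t 27.1 pos [0.5548 0.0112 0.1986] yawx -172.18 tilt [0.001  0.0005] j [-34.2   8.   33.3  99.9  -4.6  73.4  98. ] F [0.73 1.58 2.49] M [ 0.122 -0.152 -0.052] g 40.0 0.135
```

Call:
{"api": "servo_tool", "payload": {"rows": [{"dp": [0,0,0],"turn": [0,0,0.12],"jaw": 0},{"dp": [0,0,0],"turn": [0,0,0.12],"jaw": 0},{"dp": [0,0,0.004],"turn": [0,0,0.12],"jaw": 0},{"dp": [0,0,0.004],"turn": [0,0,0.12],"jaw": 0},{"dp": [0,0,0.004],"turn": [0,0,0.12],"jaw": 0},{"dp": [0,0,0.004],"turn": [0,0,0.12],"jaw": 0},{"dp": [0,0,0.004],"turn": [0,0,0.12],"jaw": 0},{"dp": [0,0,0.004],"turn": [0,0,0.12],"jaw": 0},{"dp": [0,0,0.004],"turn": [0,0,0.12],"jaw": 0}]}}

```text
t: 28.0
position: [0.5546, 0.0109, 0.1983]
tool_rot: [[-0.583, 0.813, 0.0], [0.813, 0.583, -0.0], [-0.0, 0.0, -1.0]]
wrist_force: [-0.2, -0.1, 4.1]
gripper_width: 0.132
grip_force: 40.0
```

Call:
{"api": "servo_tool", "payload": {"rows": [{"dp": [0,0,0.004],"turn": [0,0,0.12],"jaw": 0},{"dp": [0,0,0.004],"turn": [0,0,0.12],"jaw": 0},{"dp": [0,0,0.004],"turn": [0,0,0.12],"jaw": 0},{"dp": [0,0,0.004],"turn": [0,0,0.12],"jaw": 0},{"dp": [0,0,0.004],"turn": [0,0,0.12],"jaw": 0},{"dp": [0,0,0.004],"turn": [0,0,0.12],"jaw": 0},{"dp": [0,0,0.004],"turn": [0,0,0.12],"jaw": 0},{"dp": [0,0,0.004],"turn": [0,0,0.1],"jaw": 0},{"dp": [0,0,0.003],"turn": [0,0,0.05],"jaw": 0},{"dp": [0,0,0.001],"turn": [0,0,0.02],"jaw": 0}]}}

```text
t: 29.0
position: [0.5543, 0.011, 0.198]
tool_rot: [[0.375, 0.927, -0.0], [0.927, -0.375, -0.0], [-0.0, -0.0, -1.0]]
wrist_force: [-1.4, -0.5, 5.2]
gripper_width: 0.133
grip_force: 40.0
```

```bash
python3 -c "
from h import *
st()"
```

```text
t 29.0 pos [0.5543 0.011  0.198 ] yawx 67.98 tilt [-0.0003 -0.0001] j [-43.3   8.8  43.7 100.3  -6.3  73.5 -20.2] F [-1.36 -0.53  5.22] M [-0.153  0.327  0.133] g 40.0 0.133
```

Call:
{"api": "servo_tool", "payload": {"rows": [{"dp": [0,0,0.001],"turn": [0,0,0.03],"jaw": 0},{"dp": [0,0,0.001],"turn": [0,0,0.03],"jaw": 0},{"dp": [0,0,0.001],"turn": [0,0,0.03],"jaw": 0},{"dp": [0,0,0],"turn": [0,0,0.02],"jaw": 0}]}}

```text
t: 29.4
position: [0.5543, 0.011, 0.198]
tool_rot: [[0.474, 0.88, -0.0], [0.88, -0.474, 0.0], [-0.0, -0.0, -1.0]]
wrist_force: [-0.9, 0.1, 5.1]
gripper_width: 0.134
grip_force: 40.0
```

```bash
python3 -c "
from h import *
st()"
```

```text
t 29.4 pos [0.5543 0.011  0.198 ] yawx 61.7 tilt [-0.0003  0.    ] j [-43.8   8.9  44.3 100.3  -6.5  73.5 -26.3] F [-0.93  0.06  5.13] M [-0.12   0.403  0.093] g 40.0 0.134
```

Call:
{"api": "servo_tool", "payload": {"rows": [{"dp": [0,0,0.001],"turn": [0,0,0.03],"jaw": 0},{"dp": [0,0,0.001],"turn": [0,0,0.03],"jaw": 0},{"dp": [0,0,0.001],"turn": [0,0,0.03],"jaw": 0}]}}

```text
t: 29.7
position: [0.5543, 0.011, 0.1979]
tool_rot: [[0.551, 0.834, -0.0], [0.834, -0.551, 0.0], [-0.0, -0.0, -1.0]]
wrist_force: [-1.2, -0.7, 5.2]
gripper_width: 0.134
grip_force: 40.0
```

```bash
python3 -c "
from h import *
st()"
```

```text
t 29.7 pos [0.5543 0.011  0.1979] yawx 56.54 tilt [-0.0004  0.    ] j [-44.3   8.9  44.8 100.3  -6.6  73.5 -31.4] F [-1.21 -0.74  5.19] M [-0.119  0.36   0.15 ] g 40.0 0.134
```

Call:
{"api": "servo_tool", "payload": {"rows": [{"dp": [0,0,0.001],"turn": [0,0,0.03],"jaw": 0},{"dp": [0,0,0.001],"turn": [0,0,0.03],"jaw": 0},{"dp": [0,0,0.001],"turn": [0,0,0.03],"jaw": 0}]}}

```text
t: 30.0
position: [0.5543, 0.011, 0.1979]
tool_rot: [[0.624, 0.781, -0.0], [0.781, -0.624, 0.0], [-0.0, -0.0, -1.0]]
wrist_force: [-1.1, 0.3, 5.2]
gripper_width: 0.134
grip_force: 40.0
```

```bash
python3 -c "
from h import *
st()"
```

```text
t 30.0 pos [0.5543 0.011  0.1979] yawx 51.38 tilt [-0.0004  0.0001] j [-44.7   9.   45.3 100.3  -6.7  73.5 -36.5] F [-1.05  0.32  5.24] M [-0.085  0.371  0.129] g 40.0 0.134
```

Call:
{"api": "servo_tool", "payload": {"rows": [{"dp": [0,0,0.001],"turn": [0,0,0.03],"jaw": 0},{"dp": [0,0,0.001],"turn": [0,0,0.03],"jaw": 0},{"dp": [0,0,0.001],"turn": [0,0,0.03],"jaw": 0}]}}

```text
t: 30.3
position: [0.5542, 0.0111, 0.1979]
tool_rot: [[0.692, 0.722, -0.0], [0.722, -0.692, 0.0], [-0.0, -0.0, -1.0]]
wrist_force: [-1.9, 0.1, 4.9]
gripper_width: 0.135
grip_force: 40.0
```

```bash
python3 -c "
from h import *
st()"
```

```text
t 30.3 pos [0.5542 0.0111 0.1979] yawx 46.23 tilt [-0.0005  0.0001] j [-45.2   9.1  45.9 100.3  -6.8  73.5 -41.5] F [-1.9   0.11  4.94] M [-0.102  0.353  0.117] g 40.0 0.135
```

Call:
{"api": "servo_tool", "payload": {"rows": [{"dp": [0,0,0.001],"turn": [0,0,0.03],"jaw": 0},{"dp": [0,0,0.001],"turn": [0,0,0.03],"jaw": 0},{"dp": [0,0,0.001],"turn": [0,0,0.03],"jaw": 0}]}}

```text
t: 30.6
position: [0.5542, 0.0111, 0.1979]
tool_rot: [[0.754, 0.657, -0.0], [0.657, -0.754, 0.0], [-0.0, -0.0, -1.0]]
wrist_force: [-0.8, -0.3, 4.5]
gripper_width: 0.131
grip_force: 40.1
```

```bash
python3 -c "
from h import *
st()"
```

```text
t 30.6 pos [0.5542 0.0111 0.1979] yawx 41.09 tilt [-0.0005  0.    ] j [-45.6   9.1  46.4 100.3  -6.9  73.5 -46.6] F [-0.84 -0.3   4.54] M [-0.115  0.396  0.332] g 40.1 0.131
```

Call:
{"api": "servo_tool", "payload": {"rows": [{"dp": [0,0,0],"turn": [0,0,0.015],"jaw": 0},{"dp": [0,0,0],"turn": [0,0,0.01],"jaw": 0}]}}

```text
t: 30.8
position: [0.5543, 0.0111, 0.1979]
tool_rot: [[0.769, 0.639, -0.0], [0.639, -0.769, -0.0], [-0.0, -0.0, -1.0]]
wrist_force: [-1.3, 0.7, 6.5]
gripper_width: 0.128
grip_force: 40.3
```

```bash
python3 -c "
from h import *
st()"
```

```text
t 30.8 pos [0.5543 0.0111 0.1979] yawx 39.73 tilt [-0.0004 -0.0002] j [-45.8   9.1  46.5 100.3  -6.9  73.5 -47.9] F [-1.3   0.66  6.54] M [-0.16   0.443  0.48 ] g 40.3 0.128
```

Call:
{"api": "servo_tool", "payload": {"rows": [{"dp": [0,0,-0.03],"turn": [0,0,-0.03],"jaw": 0},{"dp": [0,0,0],"turn": [0,0,-0.03],"jaw": 0},{"dp": [0,0,0],"turn": [0,0,0],"jaw": 0.4},{"dp": [0,0,0],"turn": [0,0,0],"jaw": 0.4},{"dp": [0,0,0],"turn": [0,0,0],"jaw": 0.4},{"dp": [0,0,0],"turn": [0,0,0],"jaw": 0.5},{"dp": [0,0,-1],"turn": [0,0,0],"jaw": 0.5},{"dp": [0,0,-2],"turn": [0,0,0],"jaw": 0.5},{"dp": [0,0,-3],"turn": [0,0,0],"jaw": 0.5},{"dp": [0,0,-2],"turn": [0,0,0],"jaw": 0.5}]}}

```text
t: 31.8
position: [0.5551, 0.0109, 0.2803]
tool_rot: [[0.729, 0.685, 0.002], [0.685, -0.729, 0.001], [0.002, 0.001, -1.0]]
wrist_force: [-1.0, -0.8, 0.1]
gripper_width: 0.498
grip_force: 0.0
```

Call:
{"api": "servo_tool", "payload": {"rows": [{"dp": [0,0,0],"turn": [0,0,0],"jaw": 0.5},{"dp": [0,0,0],"turn": [0,0,0],"jaw": 0.5},{"dp": [0,0,0],"turn": [0,0,0],"jaw": 0.5}]}}

```text
t: 32.1
position: [0.5538, 0.0111, 0.2767]
tool_rot: [[0.728, 0.685, -0.002], [0.685, -0.728, -0.0], [-0.001, -0.001, -1.0]]
wrist_force: [0.9, 0.1, 0.1]
gripper_width: 0.5
grip_force: 0.0
```

```bash
python3 -c "
from h import *
st(); c=cam('wrist'); cv2.imwrite('pics/w5.png',c['image'])
T=[.5548,.011]; a=np.radians(42)
for k in (.06,-.06): print(proj(c,[T[0]+k*np.cos(a),T[1]+k*np.sin(a),.223]))"
```

```text
t 32.1 pos [0.5538 0.0111 0.2767] yawx 43.25 tilt [-0.0017 -0.0002] j [-46.4   6.2  46.4  93.6  -4.5  82.3 -46.3] F [0.9  0.1  0.14] M [-0.085  0.115  0.004] g 0.0 0.5
[328.86035714 164.94967972]
[324.34192972 341.17655072]
```

View pics/w5.png

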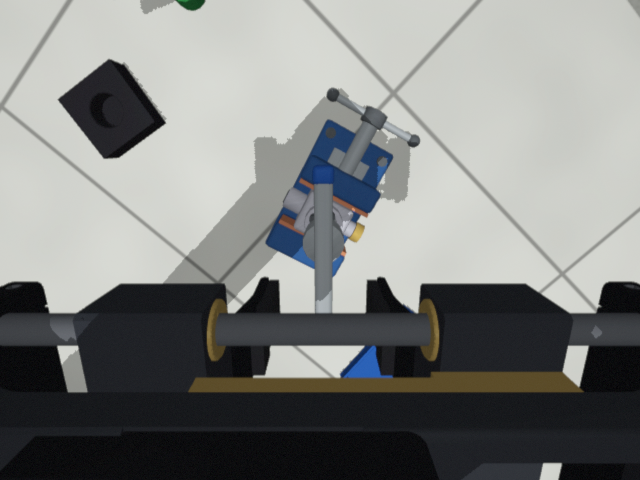

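The wrench stands upright on the tap, with the bar running from (323,167) to about (323,320), and the gripper is clear of it.

```bash
python3 -c "
from h import *
print(robot.close_job())"
```

```text
the job is handed in; nothing more can be done
None
```

The job is handed in at about 32 s: the tap went half a turn on and a quarter back twice, estimated from wrench angles with about 7.5° of socket play assumed, then on until it bottomed (stopped at 0.48 N m), with one regrip partway through the second half turn; the wrench stands on the tap, released and clear of the gripper.

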